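Build the disc-spring column on the leaning stand

TASK

Build the spring column for the class: put all three cone washers on the leaning post of the white stand with their faces alternating - the lowest with its blue domed side up, the middle one with its yellow dish side up, the top one blue side up again. Each must sit squarely, fully down on the seat or on the washer below it; leave the other things on the bench where they are.

Things in the scene. Friction and masses are not known exactly. Their poses are not given: they have to be found in the camera images.
- washer_1_mid (a point): rigid cone spring washer, 64 mm outside, 28 mm bore, 18 mm tall, about 0.15 kg; domed side blue, hollow dish side yellow. Point: on its axis, half-way up. z axis points out of the blue side (up = blue up, down = yellow up). Outer rim to grip: upright, 8 mm high, 1 to 9 mm from the point towards the yellow side. Starts flat on a cork stub; of the three, two start blue up, one yellow up
- washer_2_mid (a point): same as washer_1_mid, another washer
- washer_3_mid (a point): same as washer_1_mid, another washer
- post: fixed dark steel post, 21 mm diameter, standing 56 mm out of a round aluminium seat 61 mm across; its last 4 mm taper to 15 mm. Origin: centre of the seat's top face, 78 mm above the bench. z axis: up along the post, leaning 25 degrees from vertical, roughly towards the robot; y axis: level. Three stacked washers measure 54 mm
- place_1 (a point): point on the post's axis 9 mm above the seat: middle of the lowest washer when it is home (it may hang about 3.5 mm to the low side, its bore being wider than the post)
- place_2 (a point): the same for the middle washer, 27 mm above the seat
- place_3 (a point): the same for the top washer, 45 mm above the seat
- stand: the fixed white stand that carries the post: base plate 150 x 130 mm, 16 mm thick; origin on the bench straight below the post's origin; the post leans to the stand's -x; the stem under the seat is 34 mm across
- stub_1: fixed round cork stub under washer 1 at the start, 59 mm across, 25 mm high; origin at its underside
- stub_2: the same, under washer 2
- stub_3: the same, under washer 3
- beaker: clear glass beaker, 72 mm across, 95 mm tall; bystander, origin at its underside
- petri_dish: clear shallow petri dish, 92 mm across, 18 mm tall; bystander, origin at its underside
- slide_box: green microscope-slide box with a black band, 75 x 100 x 32 mm; bystander, origin at its underside
- screwdriver: red-handled screwdriver lying flat, 180 mm long, along its x axis; bystander, origin at its underside
- stain_bottle: small amber bottle with black cap, 48 mm across, 100 mm tall; bystander, origin at its underside
- brass_weight: brass knobbed weight, 52 mm across, 56 mm tall; bystander, origin at its underside
There are look-alikes about, which are no part of the job. What is shaped like the stub_1 but green or red is not meant.

How it is judged:
By the outcome, as a careful person would: the job done as asked, in the order asked, and still so for the second after the job is handed in, with the robot touching nothing.
It also fails if it takes over 72 s, if anything falls off the work surface, if the arm or the gripper's body presses on something with over 40 N, if the wrist force passes 120 N, or if a joint passes its speed limit or range.

ROBOT

A 6-joint arm with a two-finger parallel gripper is mounted at the origin on the work surface. World frame = base frame: x ahead of the robot, y to its left, z up, the work surface at z = 0. Lengths are in m, angles in rad, forces in N, time in s.
With the tool pointing down it reaches from about 0.35 to 0.85 m from the base axis. Payload 8.1 kg.
Tool frame: the origin (TCP) lies at the very end of the fingers, on their centre line; the grasp point (between the pads) lies robot.grip_point_offset behind it (robot.grip_point_offset is the distance from the TCP to the grasp point, in m); z points along the fingers, y is the line along which they close (so a half turn about z gives the same grasp; the last joint's range is limited). The gripper opens to 93 mm and grips with 3 to 60 N. Pads are 15 mm wide; open, the fingers measure 128 mm over their backs; the gripper's body (75 mm by 188 mm) begins 65 mm behind the grasp point.
Start: joints at [1.209, 0.13, 1.488, -0, 1.523, -0.085], TCP at [0.164, 0.577, 0.219] pointing down, gripper open.
Joint ranges: [-2.96, 2.96], [-0.89, 2.26], [0.02, 2.5], [-1.34, 4.48], [0, 2.73], [-2.66, 2.66]. Speed limits (rad/s): [2.39, 2.39, 2.79, 3.14, 3.14, 3.14].

INTERFACE

Orientations are given as a rotation vector (axis times angle).
In Python, from plant import robot, eyes gives the robot as it stands. The module is installed in compiled form; this text tells all that it offers.
- The arm moves only by the tool apply_moves, never from a script. Its argument "steps" is one flat list of numbers, 7 for each row, row after row: the shift along the tool's x, y, z in units of 30 mm (1.0 is 30 mm), then the turn, a rotation vector about the tool's x, y, z in units of 6 degrees (1.0 is 6 degrees), then the opening in per cent of the stroke, from 0 (shut) to 100 (fully open). In form: [dx, dy, dz, ax, ay, az, fingers, dx, dy, dz, ax, ay, az, fingers, ...]. A call has 1 to 12 rows; each row shifts and turns the commanded pose from where the row before left it, along the tool's axes as they then stand; what a row does not reach is not made up. A row lasts 1/12 s, in which the tool goes at most 41.7 mm and 7.16 degrees, less where a joint would pass 70% of its speed; a pose out of reach is approached as far as the arm can. A call is refused whole if a number of a shift passes 1 or a number of a turn 1, either way. A call with a gripper value outside its range is refused whole. The fingers move at their own pace and stop on an object; "grip_force" is the grip in N (left out, the last holds). Time passes only in rows, so rows that do not move let the fingers close. It gives the time, the measured TCP pose, the force, the opening and the grip force at its end, in the units of the state.
- robot.read_state(): the state, without advancing time (a new reading comes with each control period).
- eyes.read_camera(name): name is "scene" or "top" or "wrist"; returns the picture (400x640x3 uint8, red, green, blue); there is no depth.
- eyes.calibration(name): a dict with "K" (3x3 intrinsics, pixels), "k1" (the pictures are not rectified: a ray, as slopes to the right and down, at radius r is drawn at 1 + k1 r^2 times it, then the intrinsics apply), "R" (3x3) and "t" (3): a world point X has camera coordinates R X + t. Camera axes: x right, y down, z forward; pixel columns grow to the right and rows downward; lengths in m; the calibration is good to about 2 mm. A picture is of the moment at which its call begins: read the wrist's pose just before it. calibration takes no time and is no camera call; for the wrist camera it gives the pose at the moment of the call.
- robot.close_job(): hands the job in; it is judged then, once.
Trained networks look in the newest picture that a camera, given by its name, has taken for a name from the list of things; names that differ only in an ending like _2 or _b are one class to them, and where a whole thing is asked for, a point or a joint stands for the part that bears it (a point fixed in the world has none). Each returns a list of dicts, best first, with "conf" (0 to 1); they miss things now and then, are a little off and sometimes report something else, mostly with a low value. They report only what shows in the picture. A call takes as long as a camera call. They do not tell look-alikes from the thing itself.
- eyes.search_frame(camera, thing): "rect" ([left, top, width, height] in pixels, round what is visible of it).
- eyes.place_of(camera, thing): "xy" ([column, row] in pixels: a listed point, or the origin of a listed thing).
The state is a dict: "t": time; "q": joint angles; "dq": joint speeds; "joint_torque": joint torques, N m; "tool_pos": TCP position; "orientation": TCP orientation; "force": force on the tool from outside, world axes, zero at the start; "wrist_torque": the same for the moment, N m; "opening": finger opening in m; "gripper_force": force on a finger pad.
Only numpy, scipy, OpenCV 4.12 (cv2) and the standard library are available. Lean on these libraries where they do the work, as an engineer would, in place of code of your own. Each camera call takes 0.05 s, during which the arm holds its last target. There are 200 camera calls.

## Working session

There is one attempt and no reset: what is moved stays moved. The work goes in short steps, Python scripts to look and compute and a tool call to move; the robot and the scene stay as the last step left them, time stands still between calls to the robot, and variables do not carry over. Pictures are saved under pics/ and viewed, at most 10 in all, crops included, and the job is handed in when it is done.

Besides the shell and the picture viewer there is one more tool, called after ">>>" by a JSON object that holds its "method" and its "body", one argument or row to a line. apply_moves: Moves the arm, as the interface text tells. Its arguments: {"type":"object","properties":{"steps":{"type":"array"},"grip_force":{"type":"number"}},"required":["steps"]}

```bash
mkdir -p pics; cat > h.py <<'E'
import numpy as np, cv2
from scipy.spatial.transform import Rotation as Rn
from plant import robot, eyes
def ray(cam,px):
    c=eyes.calibration(cam);K=np.array(c["K"]);R=np.array(c["R"]);t=np.array(c["t"])
    d=np.array([(px[0]-K[0,2])/K[0,0],(px[1]-K[1,2])/K[1,1]]);u=d.copy()
    for _ in range(20): u=d/(1+c["k1"]*(u@u))
    v=R.T@np.array([u[0],u[1],1.]);return -R.T@t, v/np.linalg.norm(v)
def onz(cam,px,z):
    o,v=ray(cam,px);return o+v*(z-o[2])/v[2]
def proj(cam,X):
    c=eyes.calibration(cam);K=np.array(c["K"]);p=np.array(c["R"])@X+np.array(c["t"]);u=p[:2]/p[2]
    u=u*(1+c["k1"]*(u@u));return K[:2,:2]@u+K[:2,2]
def tri(rs):
    A=sum(np.eye(3)-np.outer(v,v) for o,v in rs);b=sum((np.eye(3)-np.outer(v,v))@o for o,v in rs);return np.linalg.solve(A,b)
def save(cam,name):
    im=eyes.read_camera(cam);cv2.imwrite(f"pics/{name}.png",im[:,:,::-1]);return im
E
python3 - <<'E'
from h import *
np.set_printoptions(precision=4,suppress=True)
s=robot.read_state();print(s['t'],s['tool_pos'],s['orientation'],robot.grip_point_offset,s['opening'],s['force'])
ims=[]
for c in ["top","scene"]:
    ims.append(save(c,c+"0"))
    for th in ["washer_1_mid","post","stand","stub_1","place_1","place_3","beaker","petri_dish","slide_box","screwdriver","stain_bottle","brass_weight"]:
        for r in eyes.place_of(c,th)[:4]:
            z={"washer_1_mid":.034,"post":.078,"place_1":.086,"place_3":.119}.get(th,0)
            print(c,th,round(r["conf"],2),np.round(r["xy"],1),onz(c,r["xy"],z)[:2])
    cc=eyes.calibration(c);print(-np.array(cc["R"]).T@cc["t"])
E
```

```text
0.0 [0.1637 0.5766 0.2176] [-0.4334 -3.1111  0.0028] 0.0188 0.09287996903445557 [ 0.9027 -0.9381 -0.4149]
top washer_1_mid 0.88 [352.3 226.9] [ 0.4723 -0.0963]
top stand 0.95 [275.1 180.7] [0.6114 0.1246]
top stub_1 0.9 [358.2 261.8] [ 0.3762 -0.1135]
top stub_1 0.89 [393.4 273.3] [ 0.343  -0.2127]
top stub_1 0.81 [310.5 233.1] [0.4584 0.0216]
top stub_1 0.66 [320.8 264.1] [ 0.3702 -0.0076]
top place_1 0.78 [267.8 174.5] [0.6124 0.1355]
top place_1 0.73 [268.9 172.5] [0.618  0.1326]
top place_1 0.68 [271.3 173.6] [0.6148 0.1259]
top place_1 0.68 [277.5 178.9] [0.5999 0.1087]
top place_3 0.78 [267.8 174.5] [0.6057 0.1314]
top place_3 0.73 [268.9 172.5] [0.6111 0.1285]
top place_3 0.68 [271.3 173.6] [0.6081 0.122 ]
top place_3 0.68 [277.5 178.9] [0.5935 0.1052]
top beaker 0.84 [469.5 200.8] [ 0.5488 -0.4397]
top slide_box 0.58 [214.  254.8] [0.3965 0.2989]
top screwdriver 0.6 [168.6 236.6] [0.4486 0.435 ]
top screwdriver 0.6 [414.1 234.9] [ 0.4514 -0.2744]
top screwdriver 0.24 [194.4 147. ] [0.7156 0.3678]
top stain_bottle 0.81 [193.9 148.2] [0.7119 0.3692]
top brass_weight 0.5 [324.5 
[... 747 characters left out ...]
 0.58 [378.7 191.9] [0.6276 0.1194]
scene beaker 0.93 [176.  276.3] [ 0.5339 -0.4342]
scene petri_dish 0.58 [361. 268.] [ 0.7448 -0.0092]
scene petri_dish 0.57 [378.3 197.8] [0.5328 0.1987]
scene petri_dish 0.52 [277.9 256.1] [ 0.5994 -0.1762]
scene petri_dish 0.25 [224.1 233.9] [ 0.4468 -0.2709]
scene slide_box 0.78 [380.7 165.2] [0.3931 0.31  ]
scene screwdriver 0.7 [416.3 164.5] [0.4508 0.4189]
scene screwdriver 0.4 [282.  211.8] [ 0.443  -0.0876]
scene stain_bottle 0.71 [278.  253.8] [ 0.5919 -0.1723]
scene stain_bottle 0.57 [460.7 214.2] [0.7199 0.3664]
scene brass_weight 0.67 [321.3 226.8] [ 0.5581 -0.0194]
scene brass_weight 0.36 [376.3 198. ] [0.5305 0.1927]
[ 1.3425 -0.4719  0.8388]
```

View pics/top0.png

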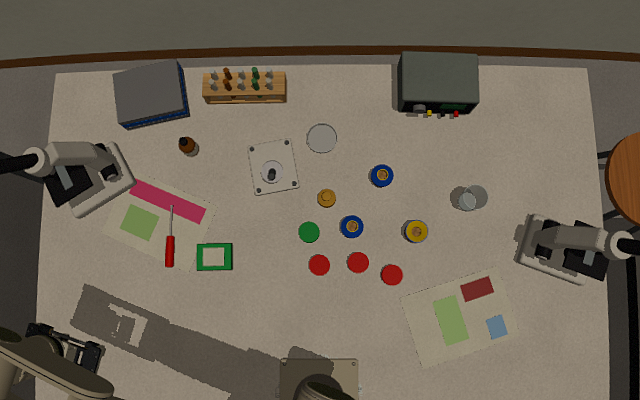

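View pics/scene0.png

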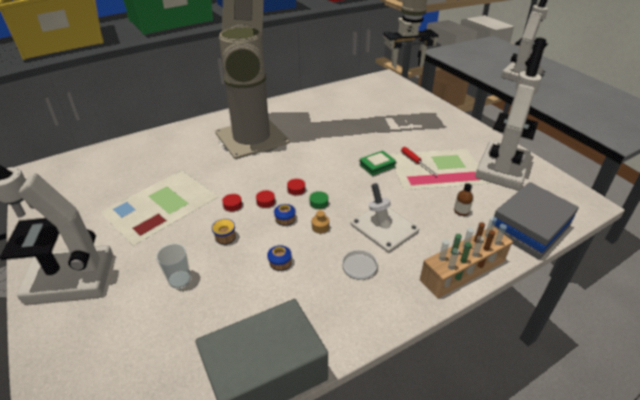

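Top picture: blue washers at about (352,226) and (381,175), the yellow one at (416,231), the stand at (272,172) with a yaw of about 8°. Scene picture: the same layout, with green and red decoy stubs. No washer needs flipping. Next I compute the move to a closer view of the post.

```bash
cat >> h.py <<'E'
from scipy.linalg import logm,expm
def pose(p,R):
    T=np.eye(4);T[:3,:3]=R;T[:3,3]=p;return T
def cur():
    s=robot.read_state();return pose(s['tool_pos'],Rn.from_rotvec(s['orientation']).as_matrix())
def rows(A,B,n=None,label=""):
    """identical rows taking pose A to B"""
    D=np.linalg.inv(A)@B;w=Rn.from_matrix(D[:3,:3]).as_rotvec()
    if n is None: n=int(np.ceil(max(np.linalg.norm(D[:3,3])/.029,np.degrees(np.abs(w)).max()/5.9,1)))
    while 1:
        S=expm(np.real(logm(D))/n);r=np.r_[S[:3,3]/.03,np.degrees(Rn.from_matrix(S[:3,:3]).as_rotvec())/6]
        if abs(r).max()<=1: break
        n+=1
    print(label,n,"rows of",np.round(r,3).tolist())
def down(yaw):  # tool y along angle yaw+90deg, tool z down
    c,s=np.cos(yaw),np.sin(yaw);y=np.array([-s,c,0]);z=np.array([0,0,-1.]);return np.c_[np.cross(y,z),y,z]
def lean(yaw,a=np.radians(25)):
    ax=np.array([-np.sin(a)*np.cos(yaw),-np.sin(a)*np.sin(yaw),np.cos(a)]);y=np.array([-np.sin(yaw),np.cos(yaw),0])
    return ax,np.c_[np.cross(y,-ax),y,-ax]
E
python3 - <<'E'
from h import *
np.set_printoptions(precision=4,suppress=True)
T=cur();c=eyes.calibration("wrist");R=np.array(c["R"]);o=-R.T@c["t"]
print("cam in tool",T[:3,:3].T@(o-T[:3,3]),"\n",(R@T[:3,:3]),np.array(c["K"])[0,0])
ax,RL=lean(np.radians(8));p=np.array([.615,.122,.078])
rows(T,pose(p+.2*ax,RL),label="view post")
E
```

```text
cam in tool [ 0.0672 -0.0003 -0.1668] 
 [[-0.0007  1.      0.0002]
 [-0.9698 -0.0007 -0.2438]
 [-0.2438 -0.0003  0.9698]] 346.5806149988193
view post 21 rows of [-0.651, -0.696, 0.06, -0.041, -0.196, -0.186]
```

>>> {"method": "apply_moves", "body": {
  "steps": [-0.651,-0.696,0.06,-0.041,-0.196,-0.186,100,-0.651,-0.696,0.06,-0.041,-0.196,-0.186,100,-0.651,-0.696,0.06,-0.041,-0.196,-0.186,100,-0.651,-0.696,0.06,-0.041,-0.196,-0.186,100,-0.651,-0.696,0.06,-0.041,-0.196,-0.186,100,-0.651,-0.696,0.06,-0.041,-0.196,-0.186,100,-0.651,-0.696,0.06,-0.041,-0.196,-0.186,100,-0.651,-0.696,0.06,-0.041,-0.196,-0.186,100,-0.651,-0.696,0.06,-0.041,-0.196,-0.186,100,-0.651,-0.696,0.06,-0.041,-0.196,-0.186,100,-0.651,-0.696,0.06,-0.041,-0.196,-0.186,100]
}}

```text
t: 2.22
tool_pos: [0.3353, 0.3122, 0.2181]
orientation: [0.088, 2.909, 0.023]
force: [1.2, 0.2, -0.0]
opening: 0.0928
gripper_force: 0.0
```

>>> {"method": "apply_moves", "body": {
  "steps": [-0.651,-0.696,0.06,-0.041,-0.196,-0.186,100,-0.651,-0.696,0.06,-0.041,-0.196,-0.186,100,-0.651,-0.696,0.06,-0.041,-0.196,-0.186,100,-0.651,-0.696,0.06,-0.041,-0.196,-0.186,100,-0.651,-0.696,0.06,-0.041,-0.196,-0.186,100,-0.651,-0.696,0.06,-0.041,-0.196,-0.186,100,-0.651,-0.696,0.06,-0.041,-0.196,-0.186,100,-0.651,-0.696,0.06,-0.041,-0.196,-0.186,100,-0.651,-0.696,0.06,-0.041,-0.196,-0.186,100,-0.651,-0.696,0.06,-0.041,-0.196,-0.186,100,0,0,0,0,0,0,100]
}}

```text
t: 3.13
tool_pos: [0.5338, 0.1068, 0.261]
orientation: [-0.185, 2.695, 0.038]
force: [-1.0, 0.2, 1.3]
opening: 0.093
gripper_force: 0.0
```

```bash
python3 - <<'E'
from h import *
np.set_printoptions(precision=4,suppress=True)
print(cur());save("wrist","w1")
for th in ["post","place_1","place_2","place_3","stand"]:
    print(th,[(round(r["conf"],2),np.round(r["xy"],1).tolist()) for r in eyes.place_of("wrist",th)[:3]])
T=cur()
ax,RL=lean(np.radians(8));p=np.array([.615,.122,.078])
for h in [0,.056]: print("pred",proj("wrist",p+h*ax))
rows(T,pose([.5,-.17,.3],down(0)),label="view washers")
E
```

```text
[[-0.8958 -0.1361  0.4231  0.5338]
 [-0.1241  0.9907  0.0559  0.1068]
 [-0.4268 -0.0024 -0.9044  0.261 ]
 [ 0.      0.      0.      1.    ]]
post [(0.62, [329.5, 179.5])]
place_1 [(0.74, [328.4, 188.2]), (0.72, [327.7, 182.8]), (0.6, [330.0, 188.3])]
place_2 [(0.74, [328.4, 188.2]), (0.72, [327.7, 182.8]), (0.6, [330.0, 188.3])]
place_3 [(0.74, [328.4, 188.2]), (0.72, [327.7, 182.8]), (0.6, [330.0, 188.3])]
stand [(0.61, [327.9, 143.3])]
pred [322.5431 177.6235]
pred [322.4375 188.6944]
view washers 10 rows of [0.137, -0.926, -0.179, 0.029, 0.416, 0.132]
```

View pics/w1.png

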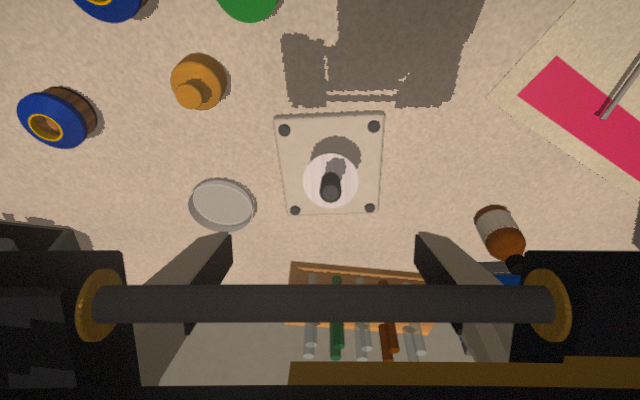

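The post's dark tip is at about (330,187), the seat disc at (330,180), and the plate corners at (275,114), (384,111), (381,213) and (281,216). I'll fit the seat and plate numerically.

```bash
python3 - <<'E'
from h import *
np.set_printoptions(precision=4,suppress=True)
im=cv2.imread("pics/w1.png");g=cv2.cvtColor(im,cv2.COLOR_BGR2GRAY)
m=np.zeros_like(g);m[145:215,295:365]=g[145:215,295:365]>205
n,l,st,c=cv2.connectedComponentsWithStats(m)
k=1+st[1:,4].argmax();h=cv2.convexHull(cv2.findContours((l==k).astype(np.uint8),0,1)[0][0]);print("seat",st[k],cv2.fitEllipse(h))
# predicted seat outline for current pose (arm at rest since the picture)
d=(g<75).astype(np.uint8);n,l,st,c=cv2.connectedComponentsWithStats(d[165:210,310:352]);k=1+st[1:,4].argmax();print("post dark",st[k]+[310,165,0,0,0],c[k]+[310,165])
for y in range(150,212,4): print(y,g[y,300:360:3])
e=cv2.fitEllipse(h)[0];P=onz("wrist",e,.078);print("seat xy",P)
cs=[onz("wrist",q,.016)[:2] for q in [(275,114),(384,111),(381.5,213),(281,216)]];print(np.array(cs))
for i,j in [(0,1),(1,2),(2,3),(3,0)]:
    v=cs[j]-cs[i];print(np.linalg.norm(v),np.degrees(np.arctan2(v[1],v[0])))
for yaw in [0,4,8,12]:
    ax,_=lean(np.radians(yaw))
    print(yaw,proj("wrist",P+.056*ax))
T=cur();print("cam",ray("wrist",(320,200))[0])
E
```

```text
Traceback (most recent call last):
cv2.error: OpenCV(4.12.0) /io/opencv/modules/imgproc/src/shapedescr.cpp:361: error: (-201:Incorrect size of input array) There should be at least 5 points to fit the ellipse in function 'fitEllipseNoDirect'
```

>>> {"method": "apply_moves", "body": {
  "steps": [0.137,-0.926,-0.179,0.029,0.416,0.132,100,0.137,-0.926,-0.179,0.029,0.416,0.132,100,0.137,-0.926,-0.179,0.029,0.416,0.132,100,0.137,-0.926,-0.179,0.029,0.416,0.132,100,0.137,-0.926,-0.179,0.029,0.416,0.132,100,0.137,-0.926,-0.179,0.029,0.416,0.132,100,0.137,-0.926,-0.179,0.029,0.416,0.132,100,0.137,-0.926,-0.179,0.029,0.416,0.132,100,0.137,-0.926,-0.179,0.029,0.416,0.132,100,0.137,-0.926,-0.179,0.029,0.416,0.132,100,0,0,0,0,0,0,100]
}}

```text
t: 4.35
tool_pos: [0.5001, -0.1742, 0.3004]
orientation: [-0.007, -3.139, 0.003]
force: [0.8, 0.2, -0.3]
opening: 0.0931
gripper_force: 0.0
```

```bash
cat > w.py <<'E'
from h import *
np.set_printoptions(precision=4,suppress=True)
def washers(name):
    im=save("wrist",name);print(cur()[:3,3])
    for r in eyes.place_of("wrist","washer_1_mid")[:4]: print("net",round(r["conf"],2),np.round(r["xy"],1),onz("wrist",r["xy"],.034)[:2])
    hs=cv2.cvtColor(im,cv2.COLOR_RGB2HSV)
    for nm,lo,hi,z in [("blue",(105,120,60),(125,255,255),.033),("yellow",(20,120,90),(32,255,255),.043)]:
        m=cv2.morphologyEx(cv2.inRange(hs,lo,hi),cv2.MORPH_CLOSE,np.ones((5,5)))
        for c in cv2.findContours(m,cv2.RETR_EXTERNAL,1)[0]:
            if cv2.contourArea(c)<400: continue
            e=cv2.fitEllipse(cv2.convexHull(c));x,y,w,h=cv2.boundingRect(c)
            o,v=ray("wrist",e[0]);q=onz("wrist",e[0],z)
            f=eyes.calibration("wrist")["K"][0][0]
            R=np.array(eyes.calibration("wrist")["R"]);dep=(R@(q-o))[2]
            print(nm,np.round(e[0],1),np.round(e[1],1),"bbox",(x,y,w,h),"diam mm",round(max(e[1])*dep/f*1000,1),"xy",q[:2])
E
python3 -c "
from w import *
washers('w2')"
```

```text
[ 0.5004 -0.1721  0.3   ]
net 0.87 [390.8 148.5] [ 0.4765 -0.0869]
blue [318.5 256.7] [43.8 46.3] bbox (296, 235, 46, 44) diam mm 62.4 xy [ 0.6209 -0.1773]
blue [387.4 147.8] [49.6 50.6] bbox (363, 123, 50, 51) diam mm 62.9 xy [ 0.4757 -0.091 ]
yellow [240.7 136.8] [48.2 51.3] bbox (216, 112, 50, 50) diam mm 61.8 xy [ 0.4612 -0.2699]
```

View pics/w2.png

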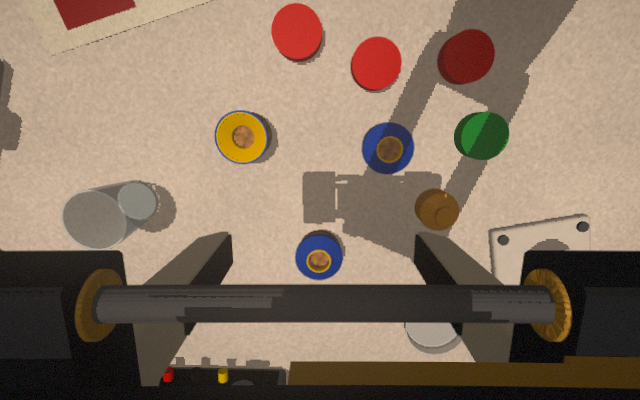

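Wrist view: blue A is at (388,148), blue B at (319,257), yellow at (241,137); sizes of about 62–63 mm match. Now I fit the post from w1, using the pose it was taken at, and compute the approach to A.

```bash
python3 - <<'E'
from h import *
np.set_printoptions(precision=4,suppress=True)
im=cv2.imread("pics/w1.png");g=cv2.cvtColor(im,cv2.COLOR_BGR2GRAY)
T=cur();c=eyes.calibration("wrist");R=np.array(c["R"]);t=np.array(c["t"])
E=np.eye(4);E[:3,:3]=R;E[:3,3]=t;CT=E@T   # tool->cam
T1=np.array([[-0.8958,-0.1361,0.4231,0.5338],[-0.1241,0.9907,0.0559,0.1068],[-0.4268,-0.0024,-0.9044,0.261],[0,0,0,1]])
E1=CT@np.linalg.inv(T1);c1=dict(c);c1["R"]=E1[:3,:3];c1["t"]=E1[:3,3]
oc=eyes.calibration
import h
class F: calibration=staticmethod(lambda n:c1)
h.eyes=F
cs=[onz("wrist",q,.016)[:2] for q in [(275,114),(384,111),(381.5,213),(281,216)]];print(np.array(cs))
for i,j in [(0,1),(1,2),(2,3),(3,0)]:
    v=cs[j]-cs[i];print(np.linalg.norm(v),np.degrees(np.arctan2(v[1],v[0])))
P=onz("wrist",(330.3,180),.078);print("seat",P)
for yaw in [4,8,12]:
    ax,_=lean(np.radians(yaw));print(yaw,proj("wrist",P+.056*ax),proj("wrist",P))
    pts=np.array([proj("wrist",P+.0305*(np.cos(a)*_[:,0]+np.sin(a)*_[:,1])) for a in np.linspace(0,6.28,40)]);print("seat bbox",pts.min(0),pts.max(0))
    pts=np.array([proj("wrist",P+.056*ax+.0075*(np.cos(a)*_[:,0]+np.sin(a)*_[:,1])) for a in np.linspace(0,6.28,40)]);print("tip bbox",pts.min(0),pts.max(0))
crop=cv2.resize(im[140:222,285:375],None,fx=6,fy=6,interpolation=cv2.INTER_CUBIC);cv2.imwrite("pics/w1c.png",crop)
h.eyes=eyes
A=np.array([.476,-.090])
rows(T,pose([*A,.12],down(0)),label="above A")
rows(pose([*A,.12],down(0)),pose([*A,.011],down(0)),label="down A")
for z in (.12,.2): # where A shows when over it
    E2=CT@np.linalg.inv(pose([*A,z],down(0)));c1["R"]=E2[:3,:3];c1["t"]=E2[:3,3];h.eyes=F;print(z,proj("wrist",np.r_[A,.034]))
E
```

```text
[[0.5838 0.0578]
 [0.5634 0.1796]
 [0.7138 0.214 ]
 [0.739  0.0737]]
0.12348906621954467 99.513191499916
0.154310800647806 12.898720267966521
0.14253481823850872 -79.80450245397552
0.15605462853484206 -174.1324951080557
seat [0.6222 0.1263 0.078 ]
4 [333.0981 191.6148] [330.3035 179.9968]
seat bbox [302.2142 151.881 ] [358.2765 207.0124]
tip bbox [325.0468 183.7279] [341.1341 199.4181]
8 [331.3251 191.5689] [330.3035 179.9968]
seat bbox [302.3033 151.8357] [358.3294 206.9493]
tip bbox [323.2759 183.6689] [339.3756 199.3544]
12 [329.5509 191.6206] [330.3035 179.9968]
seat bbox [302.3352 151.8942] [358.4515 207.0159]
tip bbox [321.5108 183.7373] [337.6137 199.4244]
above A 7 rows of [0.117, 0.385, 0.857, 0.0, 0.001, -0.003]
down A 4 rows of [0.0, 0.0, 0.908, 0.0, 0.0, 0.0]
0.12 [323.3424 204.7667]
0.2 [323.2562 183.7435]
```

View pics/w1c.png

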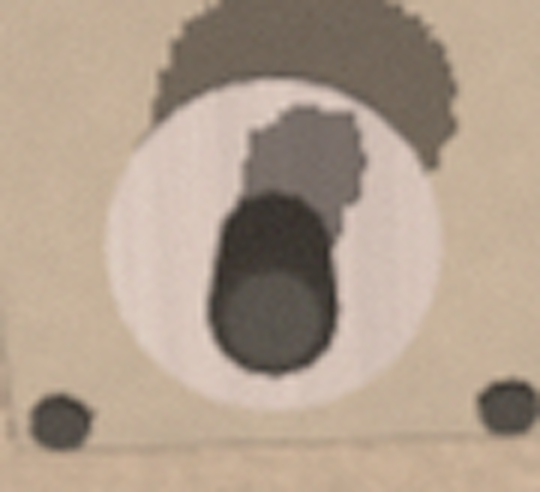

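The seat centre is at (330.4,180.7) and the tip centre at (330.3,193.7), so the post origin is about (0.623, 0.126) with a yaw of about 10°. Going above A.

>>> {"method": "apply_moves", "body": {
  "steps": [0.117,0.385,0.857,0,0,0,100,0.117,0.385,0.857,0,0,0,100,0.117,0.385,0.857,0,0,0,100,0.117,0.385,0.857,0,0,0,100,0.117,0.385,0.857,0,0,0,100,0.117,0.385,0.857,0,0,0,100,0.117,0.385,0.857,0,0,0,100,0,0,0,0,0,0,100]
}}

```text
t: 5.12
tool_pos: [0.4714, -0.0858, 0.1145]
orientation: [0.003, -3.134, -0.005]
force: [-1.3, 1.1, 0.1]
opening: 0.0929
gripper_force: 0.0
```

```bash
python3 -c "
from w import *
washers('w3')
print(cur())"
```

```text
[ 0.4731 -0.0874  0.1175]
net 0.96 [314.9 214.3] [ 0.4826 -0.0952]
blue [208.2 374.8] [65.6 76.6] bbox (170, 342, 78, 44) diam mm 66.2 xy [ 0.6258 -0.1871]
blue [311.8 210.8] [82.7 83.5] bbox (271, 170, 83, 83) diam mm 63.6 xy [ 0.4801 -0.0975]
blue [ 51.7 194.3] [ 83.9 101.5] bbox (4, 150, 96, 90) diam mm 76.4 xy [ 0.4674 -0.2899]
yellow [311.2 216.1] [42.  43.6] bbox (290, 195, 44, 43) diam mm 32.0 xy [ 0.4813 -0.0977]
yellow [ 51.2 194.7] [78.4 95.3] bbox (6, 153, 91, 84) diam mm 68.9 xy [ 0.4653 -0.2824]
[[-1.     -0.001  -0.0003  0.4751]
 [-0.001   1.      0.0002 -0.0888]
 [ 0.0003  0.0002 -1.      0.1201]
 [ 0.      0.      0.      1.    ]]
```

View pics/w3.png

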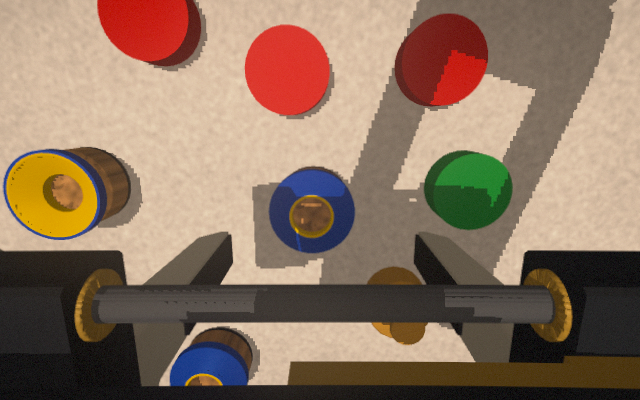

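The arm was still settling at that picture; retaking it once.

```bash
python3 -c "
from w import *
washers('w3b')
print(cur()[:3,3]);print(eyes.calibration('wrist')['k1'])"
```

```text
[ 0.4765 -0.0898  0.1217]
net 0.58 [318.7 202.1] [ 0.4762 -0.0941]
net 0.17 [ 71.8 187.3] [ 0.4646 -0.2775]
blue [214.4 366. ] [66.9 75.9] bbox (177, 333, 76, 53) diam mm 65.9 xy [ 0.6222 -0.1845]
blue [316.2 203.4] [81.3 82.3] bbox (276, 163, 82, 82) diam mm 62.9 xy [ 0.4774 -0.096 ]
blue [ 61.8 186.7] [82.2 99. ] bbox (15, 143, 94, 88) diam mm 74.8 xy [ 0.4643 -0.2854]
yellow [315.6 208.3] [41.6 43. ] bbox (295, 188, 43, 42) diam mm 31.7 xy [ 0.4786 -0.0962]
yellow [ 61.4 187.2] [76.6 93.1] bbox (18, 146, 88, 83) diam mm 67.7 xy [ 0.4626 -0.2781]
[ 0.4773 -0.0904  0.1225]
0.026631949868171315
```

>>> {"method": "apply_moves", "body": {
  "steps": [-0.05,-0.18,0.74,0,0,0,100,0,0,0.74,0,0,0,100,0,0,0.74,0,0,0,100,0,0,0.74,0,0,0,100,0,0,0.36,0,0,0,100,0,0,0.3,0,0,0,100,0,0,0,0,0,0,100,0,0,0,0,0,0,100,0,0,0,0,0,0,100]
}}

```text
t: 6.07
tool_pos: [0.4788, -0.0962, 0.0133]
orientation: [0.003, 3.138, -0.002]
force: [0.1, -0.0, 0.6]
opening: 0.0933
gripper_force: 0.0
```

```bash
python3 -c "
from w import *
for i in range(3):
  eyes.read_camera('top');print(cur()[:3,3])"
```

```text
[ 0.4788 -0.0961  0.0133]
[ 0.4787 -0.0961  0.0131]
[ 0.4785 -0.096   0.0129]
```

>>> {"method": "apply_moves", "body": {
  "steps": [0,0,0.1,0,0,0,100,0,0,0,0,0,0,40,0,0,0,0,0,0,40,0,0,0,0,0,0,40,0,0,0,0,0,0,40,0,0,0,0,0,0,40],
  "grip_force": 25
}}

```text
t: 6.72
tool_pos: [0.4774, -0.0956, 0.0086]
orientation: [0.003, 3.141, -0.0]
force: [0.6, 1.3, 0.1]
opening: 0.0643
gripper_force: 0.3
```

>>> {"method": "apply_moves", "body": {
  "steps": [0,0,0,0,0,0,40,0,0,0,0,0,0,40,0,0,-0.2,0,0,0,40,0,0,-0.6,0,0,0,40,0,0,-1,0,0,0,40,0,0,-1,0,0,0,40,0,0,-1,0,0,0,40,0,0,-1,0,0,0,40,0,0,-0.7,0,0,0,40,0,0,0,0,0,0,40,0,0,0,0,0,0,40]
}}

```text
t: 7.63
tool_pos: [0.4782, -0.096, 0.1752]
orientation: [0.003, 3.138, -0.002]
force: [-0.3, 0.4, -2.1]
opening: 0.0626
gripper_force: 25.0
```

```bash
cat >> h.py <<'E'
P=np.array([.623,.126,.078]);YAW=np.radians(10)
def at(s,h,dx=0,dy=0):
    ax,RL=lean(YAW);return pose(P+ax*(s-h)+RL[:,0]*dx+RL[:,1]*dy,RL)
E
python3 -c "
from w import *
s=robot.read_state();print(s['t'],s['tool_pos'],s['opening'],s['gripper_force'],s['force'])
rows(cur(),at(.10,.0254),label='to post');print(at(.10,.0254)[:3,3])"
```

```text
7.6333 [ 0.4782 -0.096   0.1752] 0.06258011330412022 24.999736729077995 [-0.3063  0.3632 -2.1248]
to post 9 rows of [-0.454, 0.767, 0.207, -0.043, -0.458, -0.183]
[0.592  0.1205 0.1456]
```

>>> {"method": "apply_moves", "body": {
  "steps": [-0.454,0.767,0.207,-0.043,-0.458,-0.183,40,-0.454,0.767,0.207,-0.043,-0.458,-0.183,40,-0.454,0.767,0.207,-0.043,-0.458,-0.183,40,-0.454,0.767,0.207,-0.043,-0.458,-0.183,40,-0.454,0.767,0.207,-0.043,-0.458,-0.183,40,-0.454,0.767,0.207,-0.043,-0.458,-0.183,40,-0.454,0.767,0.207,-0.043,-0.458,-0.183,40,-0.454,0.767,0.207,-0.043,-0.458,-0.183,40,-0.454,0.767,0.207,-0.043,-0.458,-0.183,40,0,0,0,0,0,0,40,0,0,0,0,0,0,40,0,0,0,0,0,0,40]
}}

```text
t: 8.63
tool_pos: [0.5896, 0.1205, 0.1421]
orientation: [-0.236, 2.702, 0.054]
force: [-0.2, -0.6, -1.3]
opening: 0.0625
gripper_force: 25.0
```

```bash
python3 -c "
from w import *
save('wrist','w4');T=cur();print(T[:3,3])
rows(T,at(.07,.0254),label='to .07')
rows(T,at(.10,.0254),n=1,label='fix')
g=robot.grip_point_offset
print('washer mid seen',proj('wrist',T[:3,3]-.0254*T[:3,2]),'seat',proj('wrist',P),'tip',proj('wrist',P+.056*lean(YAW)[0]))"
```

```text
[0.5901 0.1202 0.1427]
to .07 1 rows of [-0.101, -0.0, 0.939, 0.013, -0.048, -0.015]
fix 1 rows of [-0.096, 0.001, -0.061, 0.013, -0.048, -0.015]
washer mid seen [323.6203 268.8817] seat [323.323  213.4612] tip [323.529  240.9932]
```

View pics/w4.png

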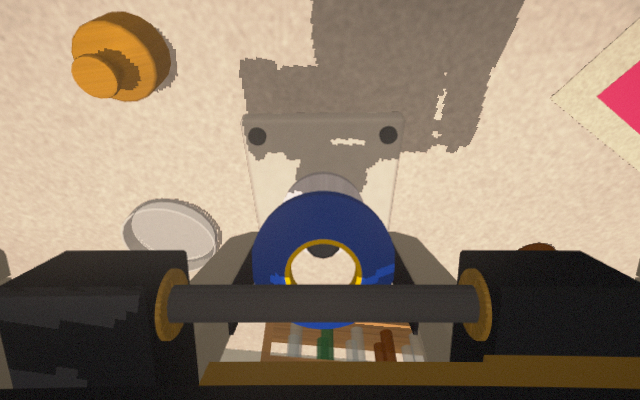

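The washer is centred at column 323, and the post tip shows through the bore at (323,250), as predicted. Inserting.

>>> {"method": "apply_moves", "body": {
  "steps": [-0.05,0,0.45,0.013,-0.048,-0.015,40,-0.05,0,0.45,0,0,0,40,0,0,0.2,0,0,0,40,0,0,0.2,0,0,0,40,0,0,0.2,0,0,0,40,0,0,0.2,0,0,0,40,0,0,0,0,0,0,40,0,0,0,0,0,0,40]
}}

```text
t: 9.35
tool_pos: [0.6147, 0.125, 0.0988]
orientation: [-0.236, 2.694, 0.053]
force: [-0.4, -0.3, -1.6]
opening: 0.0625
gripper_force: 25.0
```

```bash
cat >> h.py <<'E'
def st(h):
    s=robot.read_state();T=cur();ax,RL=lean(YAW);m=T[:3,3]-h*T[:3,2];d=RL.T@(m-P)
    print("t",round(s['t'],2),"s mm",round(-d[2]*1e3,1),"dx,dy mm",np.round(d[:2]*1e3,1),"tilt err deg",np.round(np.degrees(Rn.from_matrix(RL.T@T[:3,:3]).as_rotvec()),2),"F tool",np.round(RL.T@s['force'],1),"tau",np.round(s['wrist_torque'],2),"open",round(s['opening'],4),s['gripper_force'])
E
python3 -c "
from w import *
st(.0254)"
```

```text
t 9.35 s mm 47.8 dx,dy mm [-1.2  0.4] tilt err deg [-0.02 -0.11 -0.01] F tool [ 1.1 -0.2  1.3] tau [-0.01  0.33  0.02] open 0.0625 24.99975811690092
```

>>> {"method": "apply_moves", "body": {
  "steps": [0.02,0,0.3,0,0,0,40,0.02,0,0.3,0,0,0,40,0,0,0.3,0,0,0,40,0,0,0.2,0,0,0,40,0,0,0.1,0,0,0,40,0,0,0,0,0,0,40,0,0,0,0,0,0,40]
}}

```text
t: 9.93
tool_pos: [0.6288, 0.1276, 0.0656]
orientation: [-0.236, 2.694, 0.053]
force: [0.3, 0.5, -0.7]
opening: 0.0626
gripper_force: 25.0
```

```bash
python3 -c "
from w import *
st(.0254)"
```

```text
t 9.93 s mm 11.7 dx,dy mm [-0.1  0.6] tilt err deg [-0.02 -0.1  -0.02] F tool [-0.1  0.4  0.8] tau [-0.01  0.31 -0.05] open 0.0626 24.999849116429687
```

>>> {"method": "apply_moves", "body": {
  "steps": [0,0,0.05,0,0,0,40,0,0,0.04,0,0,0,40,0,0,0.02,0,0,0,40,0,0,0,0,0,0,40]
}}

```text
t: 10.27
tool_pos: [0.6305, 0.1279, 0.0634]
orientation: [-0.236, 2.693, 0.053]
force: [-1.3, -0.6, -0.4]
opening: 0.0629
gripper_force: 25.0
```

```bash
python3 -c "
from w import *
st(.0254)"
```

```text
t 10.27 s mm 8.9 dx,dy mm [-0.8  0.5] tilt err deg [-0.02 -0.18 -0.02] F tool [ 1.4 -0.4 -0.3] tau [-0.01  0.28  0.06] open 0.0629 25.000057525467128
```

>>> {"method": "apply_moves", "body": {
  "steps": [0,0,0.03,0,0,0,40,0,0,0.03,0,0,0,40,0,0,0,0,0,0,40,0,0,0,0,0,0,40]
}}

```text
t: 10.6
tool_pos: [0.631, 0.128, 0.0631]
orientation: [-0.237, 2.693, 0.053]
force: [-19.3, -4.3, 19.2]
opening: 0.063
gripper_force: 25.0
```

```bash
python3 -c "
from w import *
st(.0254)"
```

```text
t 10.6 s mm 8.4 dx,dy mm [-1.1  0.5] tilt err deg [-0.01 -0.15 -0.04] F tool [  9.8  -0.9 -25.7] tau [-0.34  1.8  -0.08] open 0.063 25.00369371380657
```

Seated at 8.4 mm (nominal 9). Release and retract along the axis.

>>> {"method": "apply_moves", "body": {
  "steps": [0,0,-0.03,0,0,0,40,0,0,0,0,0,0,75,0,0,0,0,0,0,100,0,0,0,0,0,0,100,0,0,0,0,0,0,100,0,0,-0.4,0,0,0,100,0,0,-0.8,0,0,0,100,0,0,-1,0,0,0,100,0,0,-1,0,0,0,100,0,0,-1,0,0,0,100,0,0,-1,0,0,0,100,0,0,0,0,0,0,100]
}}

```text
t: 11.6
tool_pos: [0.5673, 0.1165, 0.2112]
orientation: [-0.236, 2.684, 0.053]
force: [0.5, 0.2, 0.3]
opening: 0.093
gripper_force: 0.0
```

>>> {"method": "apply_moves", "body": {
  "steps": [0,0,0,0,0,0,100,0,0,0,0,0,0,100,0,0,0,0,0,0,100]
}}

```text
t: 11.85
tool_pos: [0.5648, 0.1163, 0.2016]
orientation: [-0.236, 2.696, 0.053]
force: [0.7, 0.1, -0.7]
opening: 0.0931
gripper_force: 0.0
```

```bash
python3 -c "
from w import *
im=save('wrist','w5')
st(.0254)
cv2.imwrite('pics/w5c.png',cv2.resize(im[110:310,210:440,::-1],None,fx=3,fy=3)[:600])
rows(cur(),pose([.463,-.274,.16],down(0)),label='above Y')
hs=cv2.cvtColor(im,cv2.COLOR_RGB2HSV)
m=cv2.inRange(hs,(105,120,60),(125,255,255))
for c in cv2.findContours(m,0,1)[0]:
  if cv2.contourArea(c)>1000: print(cv2.boundingRect(c),cv2.fitEllipse(cv2.convexHull(c)))
ax,RL=lean(YAW)
for off in (0,.0035):
  pts=np.array([proj('wrist',P+.008*ax+RL[:,0]*-off+.032*(np.cos(a)*RL[:,0]+np.sin(a)*RL[:,1])) for a in np.linspace(0,6.28,60)]);print(off,pts.min(0),pts.max(0))
"
```

```text
t 11.9 s mm 162.2 dx,dy mm [1.5 0.6] tilt err deg [-0.03  0.03 -0.01] F tool [ 0.6 -0.3  0.5] tau [-0.04  0.22  0.02] open 0.0934 0.0
above Y 14 rows of [0.344, -0.905, 0.014, 0.026, 0.297, 0.117]
(287, 156, 72, 71) ((322.8127136230469, 190.95155334472656), (70.81116485595703, 71.49388885498047), 87.56974029541016)
0 [286.0928 156.9732] [359.159  228.2461]
0.0035 [286.1978 161.0703] [359.0587 231.9423]
```

View pics/w5c.png

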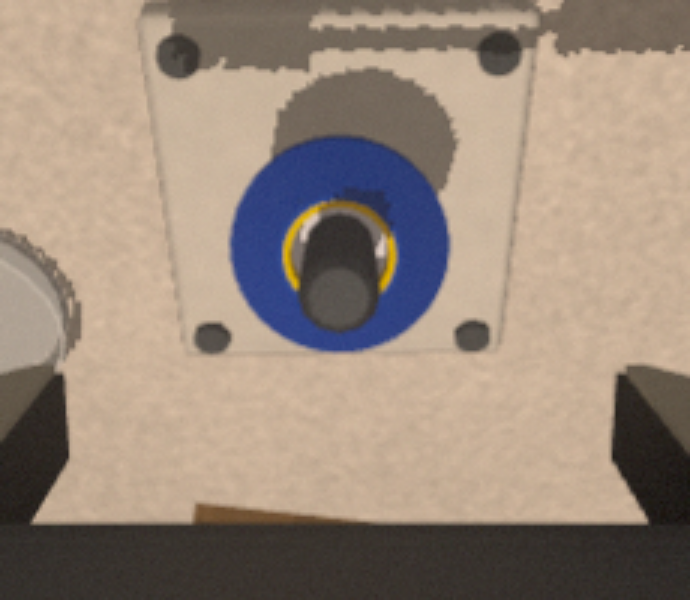

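The first washer is square and home, centred at (323,191) in the wrist image, within about 1 px of the prediction. On to the yellow washer.

>>> {"method": "apply_moves", "body": {
  "steps": [0.344,-0.905,0.014,0.026,0.297,0.117,100,0.344,-0.905,0.014,0.026,0.297,0.117,100,0.344,-0.905,0.014,0.026,0.297,0.117,100,0.344,-0.905,0.014,0.026,0.297,0.117,100,0.344,-0.905,0.014,0.026,0.297,0.117,100,0.344,-0.905,0.014,0.026,0.297,0.117,100,0.344,-0.905,0.014,0.026,0.297,0.117,100,0.344,-0.905,0.014,0.026,0.297,0.117,100,0.344,-0.905,0.014,0.026,0.297,0.117,100,0.344,-0.905,0.014,0.026,0.297,0.117,100,0.344,-0.905,0.014,0.026,0.297,0.117,100,0.344,-0.905,0.014,0.026,0.297,0.117,100]
}}

```text
t: 12.9
tool_pos: [0.4822, -0.2204, 0.1619]
orientation: [-0.037, 3.081, 0.012]
force: [0.3, -0.5, 0.4]
opening: 0.0925
gripper_force: 0.0
```

>>> {"method": "apply_moves", "body": {
  "steps": [0.344,-0.905,0.014,0.026,0.297,0.117,100,0.344,-0.905,0.014,0.026,0.297,0.117,100,0,0,0,0,0,0,100,0,0,0,0,0,0,100,0,0,0,0,0,0,100,0,0,0,0,0,0,100,0,0,0,0,0,0,100,0,0,0,0,0,0,100]
}}

```text
t: 13.57
tool_pos: [0.4641, -0.2732, 0.1617]
orientation: [-0.003, 3.139, 0.001]
force: [-0.1, -0.0, -0.0]
opening: 0.0934
gripper_force: 0.0
```

```bash
python3 -c "
from w import *
print(cur())
washers('w6')
print(robot.read_state()['orientation'])"
```

```text
[[-1.     -0.0019  0.0026  0.4641]
 [-0.0019  1.      0.0006 -0.2732]
 [-0.0026  0.0006 -1.      0.1617]
 [ 0.      0.      0.      1.    ]]
[ 0.464  -0.2734  0.1618]
blue [416.  344.5] [50.4 68. ] bbox (384, 322, 66, 40) diam mm 66.9 xy [ 0.6171 -0.1826]
yellow [322.7 189.8] [68.6 70.2] bbox (288, 156, 71, 69) diam mm 59.3 xy [ 0.46   -0.2739]
[-0.0024  3.1389  0.0005]
```

>>> {"method": "apply_moves", "body": {
  "steps": [0.13,0,0.8,0,0,0,100,0,0,0.9,0,0,0,100,0,0,0.9,0,0,0,100,0,0,0.9,0,0,0,100,0,0,0.7,0,0,0,100,0,0,0.48,0,0,0,100,0,0,0,0,0,0,100,0,0,0,0,0,0,100,0,0,0,0,0,0,100,0,0,0,0,0,0,100,0,0,0,0,0,0,100]
}}

```text
t: 14.58
tool_pos: [0.4613, -0.2747, 0.023]
orientation: [-0.001, 3.137, -0.002]
force: [-0.9, -0.4, -0.4]
opening: 0.0925
gripper_force: 0.0
```

>>> {"method": "apply_moves", "body": {
  "steps": [0.03,0,0.08,0,0,0,100,0,0,0,0,0,0,40,0,0,0,0,0,0,40,0,0,0,0,0,0,40,0,0,0,0,0,0,40,0,0,0,0,0,0,40,0,0,0,0,0,0,40,0,0,0,0,0,0,40]
}}

```text
t: 15.25
tool_pos: [0.4593, -0.2739, 0.0189]
orientation: [-0.001, 3.139, 0.001]
force: [0.1, 1.5, 0.7]
opening: 0.0626
gripper_force: 25.0
```

>>> {"method": "apply_moves", "body": {
  "steps": [0,0,-0.2,0,0,0,40,0,0,-0.6,0,0,0,40,0,0,-1,0,0,0,40,0,0,-1,0,0,0,40,0,0,-1,0,0,0,40,0,0,-1,0,0,0,40,0,0,-0.7,0,0,0,40,0,0,0,0,0,0,40,0,0,0,0,0,0,40,0,0,0,0,0,0,40]
}}

```text
t: 16.08
tool_pos: [0.4583, -0.2736, 0.1824]
orientation: [-0.001, 3.141, 0.003]
force: [0.4, 0.0, -2.0]
opening: 0.0624
gripper_force: 25.0
```

```bash
python3 -c "
from w import *
s=robot.read_state();print(s['t'],s['tool_pos'],s['opening'],s['gripper_force'],s['force'])
rows(cur(),at(.11,.0138),label='to post');print(at(.11,.0138)[:3,3])"
```

```text
16.0833 [ 0.4583 -0.2736  0.1824] 0.0624291352547351 24.999672691337764 [ 0.3729  0.0126 -1.983 ]
to post 15 rows of [-0.334, 0.847, 0.115, -0.023, -0.277, -0.109]
[0.583  0.1189 0.1652]
```

>>> {"method": "apply_moves", "body": {
  "steps": [-0.334,0.847,0.115,-0.023,-0.277,-0.109,40,-0.334,0.847,0.115,-0.023,-0.277,-0.109,40,-0.334,0.847,0.115,-0.023,-0.277,-0.109,40,-0.334,0.847,0.115,-0.023,-0.277,-0.109,40,-0.334,0.847,0.115,-0.023,-0.277,-0.109,40,-0.334,0.847,0.115,-0.023,-0.277,-0.109,40,-0.334,0.847,0.115,-0.023,-0.277,-0.109,40,-0.334,0.847,0.115,-0.023,-0.277,-0.109,40,-0.334,0.847,0.115,-0.023,-0.277,-0.109,40,-0.334,0.847,0.115,-0.023,-0.277,-0.109,40,-0.334,0.847,0.115,-0.023,-0.277,-0.109,40,-0.334,0.847,0.115,-0.023,-0.277,-0.109,40]
}}

```text
t: 17.08
tool_pos: [0.5621, 0.0396, 0.1613]
orientation: [-0.194, 2.788, 0.043]
force: [0.1, 0.2, -2.5]
opening: 0.0624
gripper_force: 25.0
```

>>> {"method": "apply_moves", "body": {
  "steps": [-0.334,0.847,0.115,-0.023,-0.277,-0.109,40,-0.334,0.847,0.115,-0.023,-0.277,-0.109,40,-0.334,0.847,0.115,-0.023,-0.277,-0.109,40,0,0,0,0,0,0,40,0,0,0,0,0,0,40,0,0,0,0,0,0,40,0,0,0,0,0,0,40,0,0,0,0,0,0,40]
}}

```text
t: 17.75
tool_pos: [0.5833, 0.1173, 0.1656]
orientation: [-0.234, 2.695, 0.05]
force: [0.2, -0.0, -1.5]
opening: 0.0629
gripper_force: 25.0
```

```bash
python3 -c "
from w import *
im=save('wrist','w7');h=.0151;st(h)
rows(cur(),at(.075,h),label='to .075')
T=cur()
print('washer',proj('wrist',T[:3,3]-h*T[:3,2]),'tip',proj('wrist',P+.056*lean(YAW)[0]))
hs=cv2.cvtColor(im,cv2.COLOR_RGB2HSV)
m=cv2.inRange(hs,(20,120,60),(32,255,255))
for c in cv2.findContours(m,0,1)[0]:
  if cv2.contourArea(c)>300: print(cv2.boundingRect(c))
"
```

```text
t 17.8 s mm 111.9 dx,dy mm [-0.6 -1.7] tilt err deg [ 0.13 -0.08  0.05] F tool [1.2 0.1 1.5] tau [-0.02  0.38  0.05] open 0.0624 24.999637281289324
to .075 2 rows of [0.011, 0.029, 0.615, -0.011, 0.007, -0.004]
washer [323.5592 259.4034] tip [326.2937 221.8623]
(290, 321, 67, 10)
(256, 208, 134, 77)
```

>>> {"method": "apply_moves", "body": {
  "steps": [0.01,0.03,0.6,-0.011,0.007,-0.004,40,0.01,0.03,0.5,-0.011,0.007,-0.004,40,0,0,0.1,0,0,0,40,0,0,0.15,0,0,0,40,0,0,0.2,0,0,0,40,0,0,0.2,0,0,0,40,0,0,0.2,0,0,0,40,0,0,0.2,0,0,0,40,0,0,0,0,0,0,40,0,0,0,0,0,0,40,0,0,0,0,0,0,40,0,0,0,0,0,0,40]
}}

```text
t: 18.8
tool_pos: [0.6098, 0.1248, 0.1081]
orientation: [-0.238, 2.695, 0.053]
force: [0.1, 0.0, -2.5]
opening: 0.0627
gripper_force: 25.0
```

```bash
python3 -c "
from w import *
st(.0151)"
```

```text
t 18.8 s mm 47.9 dx,dy mm [-0.8  1.1] tilt err deg [-0.04 -0.07 -0.08] F tool [1.  0.  2.3] tau [-0.03  0.33  0.02] open 0.0627 24.999830138403922
```

>>> {"method": "apply_moves", "body": {
  "steps": [0.02,-0.03,0.2,0,0,0,40,0,0,0.2,0,0,0,40,0,0,0.15,0,0,0,40,0,0,0.05,0,0,0,40,0,0,0,0,0,0,40,0,0,0,0,0,0,40,0,0,0,0,0,0,40,0,0,0,0,0,0,40]
}}

```text
t: 19.47
tool_pos: [0.617, 0.1251, 0.0914]
orientation: [-0.238, 2.695, 0.053]
force: [0.9, 1.2, -1.9]
opening: 0.0624
gripper_force: 25.0
```

```bash
python3 -c "
from w import *
st(.0151)"
```

```text
t 19.47 s mm 29.8 dx,dy mm [-0.1  0.2] tilt err deg [-0.04 -0.06 -0.07] F tool [-0.2  1.1  2.2] tau [ 0.08  0.28 -0.03] open 0.0624 24.999784994870424
```

>>> {"method": "apply_moves", "body": {
  "steps": [0,0,0.06,0,0,0,40,0,0,0.04,0,0,0,40,0,0,0.03,0,0,0,40,0,0,0,0,0,0,40,0,0,0,0,0,0,40]
}}

```text
t: 19.88
tool_pos: [0.6184, 0.1254, 0.0886]
orientation: [-0.238, 2.695, 0.053]
force: [-11.6, -2.2, 9.7]
opening: 0.0627
gripper_force: 25.0
```

```bash
python3 -c "
from w import *
st(.0151)"
```

```text
t 19.88 s mm 26.6 dx,dy mm [-0.2  0.2] tilt err deg [-0.04 -0.04 -0.09] F tool [  6.6  -0.1 -13.7] tau [-0.17  1.33  0.06] open 0.0627 25.002313249278814
```

>>> {"method": "apply_moves", "body": {
  "steps": [0,0,-0.02,0,0,0,40,0,0,0,0,0,0,75,0,0,0,0,0,0,100,0,0,0,0,0,0,100,0,0,0,0,0,0,100,0,0,-0.4,0,0,0,100,0,0,-0.8,0,0,0,100,0,0,-1,0,0,0,100,0,0,-1,0,0,0,100,0,0,-1,0,0,0,100,0,0,-0.7,0,0,0,100,0,0,0,0,0,0,100]
}}

```text
t: 20.88
tool_pos: [0.5586, 0.1146, 0.2278]
orientation: [-0.237, 2.687, 0.053]
force: [0.4, -0.7, 1.1]
opening: 0.0929
gripper_force: 0.0
```

>>> {"method": "apply_moves", "body": {
  "steps": [0,0,0,0,0,0,100,0,0,0,0,0,0,100,0,0,0,0,0,0,100,0,0,0,0,0,0,100]
}}

```text
t: 21.22
tool_pos: [0.5562, 0.1144, 0.2191]
orientation: [-0.238, 2.699, 0.053]
force: [-0.5, -0.3, 0.4]
opening: 0.0929
gripper_force: 0.0
```

```bash
python3 -c "
from w import *
im=save('wrist','w8')
st(.0151)
cv2.imwrite('pics/w8c.png',cv2.resize(im[110:310,210:440,::-1],None,fx=3,fy=3)[:600])
rows(cur(),pose([.619,-.180,.16],down(0)),label='above B')
"
```

```text
t 21.27 s mm 171.8 dx,dy mm [1.6 0.2] tilt err deg [-0.05  0.13 -0.07] F tool [0.  0.3 0.1] tau [ 0.01  0.23 -0.06] open 0.0926 0.0
above B 11 rows of [-0.061, -0.91, 0.195, 0.033, 0.376, 0.15]
```

View pics/w8c.png

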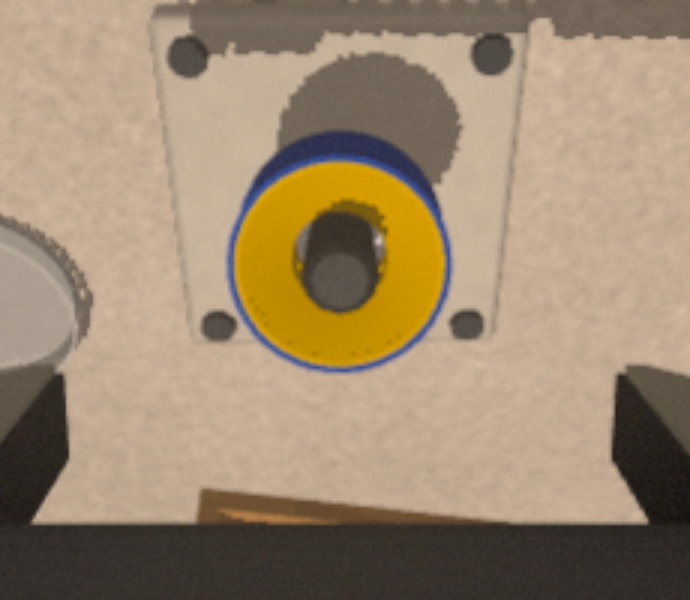

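The yellow-up middle washer sits squarely on the first one: a concentric ring centred at crop (340,263), with the post through it. Now B.

>>> {"method": "apply_moves", "body": {
  "steps": [-0.061,-0.91,0.195,0.033,0.376,0.15,100,-0.061,-0.91,0.195,0.033,0.376,0.15,100,-0.061,-0.91,0.195,0.033,0.376,0.15,100,-0.061,-0.91,0.195,0.033,0.376,0.15,100,-0.061,-0.91,0.195,0.033,0.376,0.15,100,-0.061,-0.91,0.195,0.033,0.376,0.15,100,-0.061,-0.91,0.195,0.033,0.376,0.15,100,-0.061,-0.91,0.195,0.033,0.376,0.15,100,-0.061,-0.91,0.195,0.033,0.376,0.15,100,-0.061,-0.91,0.195,0.033,0.376,0.15,100,-0.061,-0.91,0.195,0.033,0.376,0.15,100,0,0,0,0,0,0,100]
}}

```text
t: 22.27
tool_pos: [0.619, -0.1842, 0.1575]
orientation: [-0.006, -3.137, -0.001]
force: [-0.7, -0.7, -0.4]
opening: 0.0932
gripper_force: 0.0
```

>>> {"method": "apply_moves", "body": {
  "steps": [0,0,0,0,0,0,100,0,0,0,0,0,0,100,0,0,0,0,0,0,100,0,0,0,0,0,0,100,0,0,0,0,0,0,100]
}}

```text
t: 22.68
tool_pos: [0.6202, -0.1791, 0.1628]
orientation: [-0.003, 3.138, 0.001]
force: [0.0, 0.1, 0.4]
opening: 0.0929
gripper_force: 0.0
```

```bash
python3 -c "
from w import *
print(cur())
washers('w9')
print(robot.read_state()['orientation'])"
```

```text
[[-1.     -0.0017  0.004   0.6202]
 [-0.0016  1.      0.0003 -0.1791]
 [-0.004   0.0003 -1.      0.1628]
 [ 0.      0.      0.      1.    ]]
[ 0.6202 -0.1793  0.1628]
blue [321.5 190.7] [68.2 71.4] bbox (288, 156, 69, 71) diam mm 62.5 xy [ 0.6196 -0.1809]
yellow [320.3 194.9] [36.  36.7] bbox (302, 177, 37, 36) diam mm 31.1 xy [ 0.6209 -0.1819]
[-0.002   3.1379  0.0005]
```

>>> {"method": "apply_moves", "body": {
  "steps": [0.01,-0.06,0.8,0,0,0,100,0,0,0.9,0,0,0,100,0,0,0.9,0,0,0,100,0,0,0.9,0,0,0,100,0,0,0.9,0,0,0,100,0,0,0.6,0,0,0,100,0,0,0,0,0,0,100,0,0,0,0,0,0,100,0,0,0,0,0,0,100,0,0,0,0,0,0,100,0,0,0,0,0,0,100]
}}

```text
t: 23.7
tool_pos: [0.6217, -0.1823, 0.0144]
orientation: [-0.001, 3.136, -0.001]
force: [-0.3, -0.1, -0.5]
opening: 0.093
gripper_force: 0.0
```

>>> {"method": "apply_moves", "body": {
  "steps": [0.04,0.02,0.13,0,0,0,100,0,0,0,0,0,0,40,0,0,0,0,0,0,40,0,0,0,0,0,0,40,0,0,0,0,0,0,40,0,0,0,0,0,0,40,0,0,0,0,0,0,40,0,0,0,0,0,0,40]
}}

```text
t: 24.37
tool_pos: [0.619, -0.1812, 0.0082]
orientation: [-0.001, 3.139, 0.001]
force: [-0.3, -0.2, 0.5]
opening: 0.0621
gripper_force: 25.0
```

>>> {"method": "apply_moves", "body": {
  "steps": [0,0,-0.2,0,0,0,40,0,0,-0.6,0,0,0,40,0,0,-1,0,0,0,40,0,0,-1,0,0,0,40,0,0,-1,0,0,0,40,0,0,-1,0,0,0,40,0,0,-1,0,0,0,40,0,0,0,0,0,0,40,0,0,0,0,0,0,40,0,0,0,0,0,0,40]
}}

```text
t: 25.2
tool_pos: [0.6181, -0.1811, 0.1816]
orientation: [-0.001, 3.139, 0.001]
force: [0.7, 0.6, -3.5]
opening: 0.0622
gripper_force: 25.0
```

```bash
python3 -c "
from w import *
s=robot.read_state();print(s['t'],s['tool_pos'],s['opening'],s['gripper_force'],s['force'])
rows(cur(),at(.12,.0254),label='to post');print(at(.12,.0254)[:3,3])"
```

```text
25.2 [ 0.6181 -0.1811  0.1816] 0.06221119152649734 24.997277054613676 [ 0.6785  0.5723 -3.5067]
to post 11 rows of [0.044, 0.915, 0.053, -0.032, -0.376, -0.149]
[0.5836 0.1191 0.1637]
```

>>> {"method": "apply_moves", "body": {
  "steps": [0.044,0.915,0.053,-0.032,-0.376,-0.149,40,0.044,0.915,0.053,-0.032,-0.376,-0.149,40,0.044,0.915,0.053,-0.032,-0.376,-0.149,40,0.044,0.915,0.053,-0.032,-0.376,-0.149,40,0.044,0.915,0.053,-0.032,-0.376,-0.149,40,0.044,0.915,0.053,-0.032,-0.376,-0.149,40,0.044,0.915,0.053,-0.032,-0.376,-0.149,40,0.044,0.915,0.053,-0.032,-0.376,-0.149,40,0.044,0.915,0.053,-0.032,-0.376,-0.149,40,0.044,0.915,0.053,-0.032,-0.376,-0.149,40,0.044,0.915,0.053,-0.032,-0.376,-0.149,40,0,0,0,0,0,0,40]
}}

```text
t: 26.2
tool_pos: [0.5797, 0.1224, 0.1594]
orientation: [-0.241, 2.7, 0.055]
force: [-1.2, -0.0, -0.7]
opening: 0.0628
gripper_force: 25.0
```

>>> {"method": "apply_moves", "body": {
  "steps": [0,0,0,0,0,0,40,0,0,0,0,0,0,40,0,0,0,0,0,0,40,0,0,0,0,0,0,40,0,0,0,0,0,0,40]
}}

```text
t: 26.62
tool_pos: [0.5842, 0.1178, 0.1641]
orientation: [-0.234, 2.696, 0.051]
force: [0.1, -0.4, 0.1]
opening: 0.0623
gripper_force: 25.0
```

```bash
python3 -c "
from w import *
save('wrist','w10');h=.0258;st(h)
rows(cur(),at(.075,h),label='to .075')"
```

```text
t 26.67 s mm 120.6 dx,dy mm [-0.5 -1.2] tilt err deg [ 0.07 -0.02  0.04] F tool [0.3 0.4 1. ] tau [ 0.05  0.23 -0.05] open 0.0619 24.99844325719181
to .075 2 rows of [0.009, 0.021, 0.76, -0.006, 0.002, -0.004]
```

>>> {"method": "apply_moves", "body": {
  "steps": [0.025,0.021,0.75,-0.006,0.002,-0.004,40,0.025,0.021,0.6,-0.006,0.002,-0.004,40,0,0,0.1,0,0,0,40,0,0,0.1,0,0,0,40,0,0,0.15,0,0,0,40,0,0,0.2,0,0,0,40,0,0,0.2,0,0,0,40,0,0,0.15,0,0,0,40,0,0,0,0,0,0,40,0,0,0,0,0,0,40,0,0,0,0,0,0,40,0,0,0,0,0,0,40]
}}

```text
t: 27.67
tool_pos: [0.6108, 0.1247, 0.1029]
orientation: [-0.238, 2.695, 0.052]
force: [0.4, -1.0, 1.6]
opening: 0.0628
gripper_force: 25.0
```

```bash
python3 -c "
from w import *
st(.0258)"
```

```text
t 27.67 s mm 53.6 dx,dy mm [0.6 0.8] tilt err deg [-0.02 -0.08 -0.08] F tool [-0.9 -1.  -1.4] tau [-0.29 -0.08 -0.1 ] open 0.0628 25.000095132531897
```

>>> {"method": "apply_moves", "body": {
  "steps": [0,-0.02,0.08,0,0,0,40,0,0,0.08,0,0,0,40,0,0,0.04,0,0,0,40,0,0,0,0,0,0,40,0,0,0,0,0,0,40]
}}

```text
t: 28.08
tool_pos: [0.6139, 0.1264, 0.0989]
orientation: [-0.238, 2.693, 0.056]
force: [-4.8, 7.0, 8.9]
opening: 0.0627
gripper_force: 25.0
```

```bash
python3 -c "
from w import *
st(.0258)"
```

```text
t 28.08 s mm 48.5 dx,dy mm [-0.6  1.9] tilt err deg [-0.16 -0.18 -0.08] F tool [-0.6  7.7 -9.6] tau [1.1  0.3  0.53] open 0.0627 25.001363768706142
```

Fingertips are rubbing the middle washer's rim, and only about 3.5 mm remain. I'll release here and let it slide down the post.

>>> {"method": "apply_moves", "body": {
  "steps": [0,0,0,0,0,0,75,0,0,0,0,0,0,100,0,0,0,0,0,0,100,0,0,0,0,0,0,100,0,0,0,0,0,0,100,0,0,0,0,0,0,100]
}}

```text
t: 28.58
tool_pos: [0.6127, 0.1244, 0.0965]
orientation: [-0.237, 2.697, 0.053]
force: [0.5, 0.3, 0.4]
opening: 0.0924
gripper_force: 0.0
```

```bash
python3 -c "
from w import *
st(.0258)"
```

```text
t 28.58 s mm 47.0 dx,dy mm [1.6 0.2] tilt err deg [-0.03  0.03 -0.06] F tool [-0.7  0.2 -0.1] tau [ 0.02  0.25 -0.02] open 0.0924 0.0
```

>>> {"method": "apply_moves", "body": {
  "steps": [0,0,-0.4,0,0,0,100,0,0,-0.8,0,0,0,100,0,0,-1,0,0,0,100,0,0,-1,0,0,0,100,0,0,-1,0,0,0,100,0,0,0,0,0,0,100,0,0,0,0,0,0,100,0,0,0,0,0,0,100,0,0,0,0,0,0,100,0,0,0,0,0,0,100,0,0,0,0,0,0,100]
}}

```text
t: 29.5
tool_pos: [0.56, 0.1152, 0.2093]
orientation: [-0.238, 2.698, 0.053]
force: [0.7, -0.0, 0.3]
opening: 0.0924
gripper_force: 0.0
```

```bash
python3 -c "
from w import *
im=save('wrist','w11');T=cur();st(.0258);sc=save('scene','s11')
a=cv2.resize(im[110:310,210:440,::-1],None,fx=3,fy=3)[:600,145:545];b=cv2.resize(sc[150:250,343:410,::-1],None,fx=6,fy=6,interpolation=cv2.INTER_CUBIC)
b=b[:600,:398];cv2.imwrite('pics/f11.png',np.hstack([a,b]));print(a.shape,b.shape)
hs=cv2.cvtColor(im,cv2.COLOR_RGB2HSV);m=cv2.inRange(hs,(105,120,60),(125,255,255))
for c in cv2.findContours(m,0,1)[0]:
  if cv2.contourArea(c)>1000: print(cv2.boundingRect(c),cv2.fitEllipse(cv2.convexHull(c)))
ax,RL=lean(YAW)
for s in (.044,.048):
 for off in (0,.003):
  pts=np.array([proj('wrist',P+s*ax-off*RL[:,0]*-1+.032*(np.cos(a)*RL[:,0]+np.sin(a)*RL[:,1])) for a in np.linspace(0,6.28,60)]);print(s,off,pts.min(0),pts.max(0))
for s in (0,.0,.018,.036,.054,.056): print('scene axis',s,(proj('scene',P+s*ax)-[343,150])*6+[400,0])
"
```

```text
t 29.55 s mm 172.1 dx,dy mm [2.2 0.3] tilt err deg [-0.04  0.12 -0.07] F tool [0.4 0.4 0.7] tau [-0.01  0.24 -0.03] open 0.0933 0.0
(600, 400, 3) (600, 398, 3)
(287, 156, 78, 82) ((325.55767822265625, 197.3739471435547), (77.93143463134766, 81.60429382324219), 1.781311273574829)
0.044 0 [283.0102 161.9658] [362.7422 239.3073]
0.044 0.003 [282.9076 158.117 ] [362.8495 235.8651]
0.048 0 [282.4451 162.6729] [363.3091 241.0412]
0.048 0.003 [282.3396 158.77  ] [363.4194 237.5558]
scene axis 0 [612.6228 311.3896]
scene axis 0.0 [612.6228 311.3896]
scene axis 0.018 [603.6147 275.931 ]
scene axis 0.036 [594.503  240.1216]
scene axis 0.054 [585.287  203.9609]
scene axis 0.056 [584.2565 199.9213]
```

View pics/f11.png

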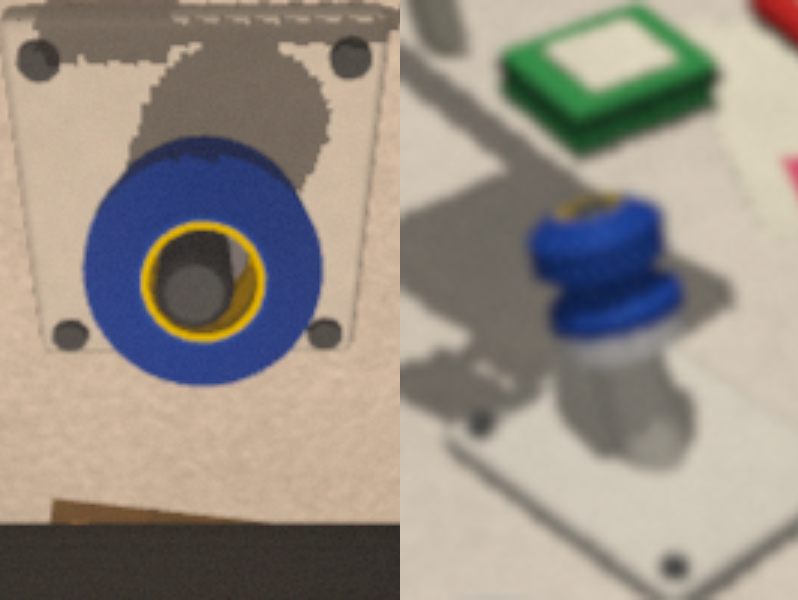

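The picture shows the stack blue/yellow/blue with the post through the top bore, and the top washer about 2–3 mm off to one side, within its bore play. Numeric check of its height and tilt next.

```bash
python3 -c "
from w import *
from scipy.optimize import least_squares
im=cv2.imread('pics/w11.png')[:,:,::-1].copy();hs=cv2.cvtColor(im,cv2.COLOR_RGB2HSV)
print(cur()[:3,3])
b=cv2.inRange(hs,(105,120,60),(125,255,255));c=max(cv2.findContours(b,0,1)[0],key=cv2.contourArea)[:,0].astype(float)
# bright top rim: lower part of the outline belongs to top washer
cc=c[c[:,1]>190]
y=cv2.inRange(hs,(20,120,120),(32,255,255));y[:150]=0;y[250:]=0;cy=max(cv2.findContours(y,0,1)[0],key=cv2.contourArea);hy=cv2.convexHull(cy)
ey=cv2.fitEllipse(hy);print('bore ring',ey)
ax,RL=lean(YAW);A=np.linspace(0,2*np.pi,90)
def circ(p,s,r):
  w=Rn.from_rotvec(p[3]*RL[:,0]+p[4]*RL[:,1]).as_matrix()@RL
  return np.array([proj('wrist',P+RL@[p[0],p[1],-p[2]]+w@[r*np.cos(a),r*np.sin(a),-s]) for a in A])
from scipy.spatial import cKDTree
def bb(q): return np.r_[q.min(0),q.max(0)]
for s in (.045,.049):
  o=circ([0,0,s,0,0],-.001,.032);i=circ([0,0,s,0,0],.009,.0155)
  print(s,'outer',cv2.fitEllipse(o.astype(np.float32)),'bore',cv2.fitEllipse(i.astype(np.float32)))
def res(q):
  p=[q[0],q[1],q[2],q[3],q[4]]
  d1=cKDTree(circ(p,-.001,.032)).query(cc)[0];d2=cKDTree(circ(p,.009,q[5])).query(hy[:,0].astype(float))[0]
  return np.r_[d1,d2]
r=least_squares(res,[0,0,.045,0,0,.0155],x_scale=[.001,.001,.001,.02,.02,.001],diff_step=1e-3,bounds=([-.006,-.006,.04,-.15,-.15,.014],[.006,.006,.06,.15,.15,.018]))
print('dx dy s',r.x[:3]*1e3,'tilt deg',np.degrees(r.x[3:5]),'r',r.x[5]*1e3,'rms',np.sqrt(np.mean(r.fun**2)))
"
```

```text
[0.5602 0.1152 0.2099]
bore ring ((325.52130126953125, 203.4215545654297), (39.55237579345703, 40.857032775878906), 88.34510040283203)
0.045 outer ((322.878173828125, 200.6614532470703), (77.3912582397461, 79.83686065673828), 89.9569091796875) bore ((322.88128662109375, 204.66017150878906), (38.72091293334961, 40.04723358154297), 89.95671844482422)
0.049 outer ((322.87908935546875, 201.88232421875), (78.41874694824219, 80.96882629394531), 89.95679473876953) bore ((322.88226318359375, 205.99485778808594), (39.25175857543945, 40.635318756103516), 89.95651245117188)Traceback (most recent call last):
  File "<string>", line 24, in <module>
    r=least_squares(res,[0,0,.045,0,0,.0155],x_scale=[.001,.001,.001,.02,.02,.001],diff_step=1e-3,bounds=([-.006,-.006,.04,-.15,-.15,.014],[.006,.006,.06,.15,.15,.018]))
    return func(*args, **kwargs)
    result = trf(vector_fun.fun, vector_fun.jac, x0, f0, J0, lb, ub, ftol, xtol,
                 gtol, max_nfev, x_scale, loss_function, tr_solver,
                 tr_options.copy(), verbose, callback=callback_wrapped)
    return trf_bounds(
        f
[... 1078 characters left out ...]
  ~~~~~~~~^^^
    return self.f(x, *self.args, **self.kwargs)
           ~~~~~~^^^^^^^^^^^^^^^^^^^^^^^^^^^^^^
  File "<string>", line 22, in res
    d1=cKDTree(circ(p,-.001,.032)).query(cc)[0];d2=cKDTree(circ(p,.009,q[5])).query(hy[:,0].astype(float))[0]
               ~~~~^^^^^^^^^^^^^^
  File "<string>", line 14, in circ
    return np.array([proj('wrist',P+RL@[p[0],p[1],-p[2]]+w@[r*np.cos(a),r*np.sin(a),-s]) for a in A])
                     ~~~~^^^^^^^^^^^^^^^^^^^^^^^^^^^^^^^^^^^^^^^^^^^^^^^^^^^^^^^^^^^^^^^
  File "h.py", line 12, in proj
    c=eyes.calibration(cam);K=np.array(c["K"]);p=np.array(c["R"])@X+np.array(c["t"]);u=p[:2]/p[2]
ValueError: time passes only in moves, steps and waits
```

No tilt shows and its size fits s≈45 mm, but the image resolves tilt only to about 4°. I'll press lightly with half-closed fingers to be sure it is fully home.

>>> {"method": "apply_moves", "body": {
  "steps": [0,0,0.8,0,0,0,47,0,0,0.8,0,0,0,47,0,0,0.6,0,0,0,47,0,0,0.3,0,0,0,47,0,0,0,0,0,0,47,0,0,0,0,0,0,47,0,0,0.15,0,0,0,47,0,0,0.1,0,0,0,47,0,0,0,0,0,0,47,0,0,0,0,0,0,47]
}}

```text
t: 30.43
tool_pos: [0.595, 0.1214, 0.1369]
orientation: [-0.238, 2.695, 0.053]
force: [0.2, -0.4, 0.3]
opening: 0.0438
gripper_force: 0.0
```

```bash
python3 -c "
from w import *
st(0)"
```

```text
t 30.43 s mm 65.3 dx,dy mm [0.8 0.3] tilt err deg [-0.03 -0.05 -0.07] F tool [-0.2 -0.4 -0.2] tau [-0.01  0.23  0.03] open 0.0438 0.0
```

>>> {"method": "apply_moves", "body": {
  "steps": [0,0,0.2,0,0,0,47,0,0,0.1,0,0,0,47,0,0,0.07,0,0,0,47,0,0,0,0,0,0,47,0,0,0,0,0,0,47]
}}

```text
t: 30.85
tool_pos: [0.5993, 0.1222, 0.1258]
orientation: [-0.238, 2.697, 0.053]
force: [-0.7, 0.4, -0.7]
opening: 0.0436
gripper_force: 0.0
```

```bash
python3 -c "
from w import *
st(0)"
```

```text
t 30.85 s mm 53.5 dx,dy mm [1.6 0.4] tilt err deg [-0.04  0.04 -0.07] F tool [0.8 0.5 0.3] tau [-0.01  0.22 -0.07] open 0.0436 0.0
```

>>> {"method": "apply_moves", "body": {
  "steps": [0,0,0.05,0,0,0,47,0,0,0.04,0,0,0,47,0,0,0.03,0,0,0,47,0,0,0,0,0,0,47,0,0,0,0,0,0,47]
}}

```text
t: 31.27
tool_pos: [0.6013, 0.1228, 0.1245]
orientation: [-0.238, 2.695, 0.053]
force: [-11.6, -0.2, 12.7]
opening: 0.0437
gripper_force: 6.5
```

```bash
python3 -c "
from w import *
st(0)"
```

```text
t 31.27 s mm 51.4 dx,dy mm [0.2 0.7] tilt err deg [-0.06 -0.07 -0.09] F tool [  5.    1.8 -16.4] tau [0.27 1.17 0.33] open 0.0437 6.548657684672747
```

Contact is at 51.4 mm with 16 N, where a fully home top washer's dome should be. Retract and hand in.

>>> {"method": "apply_moves", "body": {
  "steps": [0,0,-0.2,0,0,0,47,0,0,-0.6,0,0,0,47,0,0,-1,0,0,0,47,0,0,-1,0,0,0,47,0,0,-0.6,0,0,0,47,0,0,0,0,0,0,47,0,0,0,0,0,0,47,0,0,0,0,0,0,47,0,0,0,0,0,0,47,0,0,0,0,0,0,47,0,0,0,0,0,0,47]
}}

```text
t: 32.18
tool_pos: [0.558, 0.1149, 0.2138]
orientation: [-0.238, 2.698, 0.053]
force: [0.2, 0.0, -0.3]
opening: 0.0438
gripper_force: 0.0
```

```bash
python3 -c "
from w import *
im=save('wrist','w12');st(.0258)
hs=cv2.cvtColor(im,cv2.COLOR_RGB2HSV);m=cv2.inRange(hs,(105,120,60),(125,255,255))
for c in cv2.findContours(m,0,1)[0]:
  if cv2.contourArea(c)>1000: print(cv2.boundingRect(c))
y=cv2.inRange(hs,(20,120,120),(32,255,255));y[:150]=0;y[270:]=0;print('bore',cv2.fitEllipse(cv2.convexHull(max(cv2.findContours(y,0,1)[0],key=cv2.contourArea))))
ax,RL=lean(YAW);A=np.linspace(0,6.28,60)
for s,r in ((.044,.032),(.054,.0155)):
  print(cv2.fitEllipse(np.array([proj('wrist',P+s*ax+r*(np.cos(a)*RL[:,0]+np.sin(a)*RL[:,1])) for a in A]).astype(np.float32)))
print(robot.close_job())"
```

```text
t 32.23 s mm 176.9 dx,dy mm [2.1 0.3] tilt err deg [-0.04  0.11 -0.06] F tool [ 0.1  0.1 -0.1] tau [0.02 0.2  0.03] open 0.0435 0.0
(287, 155, 77, 81)
bore ((325.1259765625, 201.46826171875), (38.97527313232422, 40.089054107666016), 89.4275894165039)
((322.8724060058594, 199.4693145751953), (76.21856689453125, 78.55401611328125), 89.95606231689453)
((322.8755187988281, 203.3439178466797), (38.115806579589844, 39.381595611572266), 89.95576477050781)
the job is handed in; nothing more can be done
None
```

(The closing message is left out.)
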